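Open the blast gate, start the extractor, then the sander

ROBOT

A 7-joint arm with a two-finger parallel gripper is mounted at the origin on the work surface. World frame = base frame: x ahead of the robot, y to its left, z up, the work surface at z = 0. Lengths are in m, angles in rad, forces in N, time in s.
With the tool pointing down it reaches from about 0.35 to 0.9 m from the base axis. Payload 8.1 kg.
Tool frame: the origin (TCP) lies midway between the tips of the shut fingers; the grasp point (between the pads) lies arm.grasp_offset behind it (arm.grasp_offset is the distance from the TCP to the grasp point, in m); z points along the fingers, y is the line along which they close (so a half turn about z gives the same grasp; the last joint's range is limited). The gripper opens to 92 mm and grips with 3 to 60 N. Pads are 19 mm wide; open, the fingers measure 130 mm over their backs; the gripper's body (75 mm by 190 mm) begins 47 mm behind the grasp point.
Start: joints at [1.173, 0.434, 0.025, 1.573, -0.012, 1.134, -0.075], TCP at [0.182, -0.598, 0.205] pointing down, gripper open.
Joint ranges: [-2.62, 2.62], [-0.44, 2.09], [-1.27, 1.32], [0.08, 2.57], [-1.32, 4.46], [0.12, 2], [-2.74, 2.74]. Speed limits (rad/s): [2.22, 2.22, 3.01, 3.01, 3.14, 3.14, 3.14].

INTERFACE

Orientations are given as a rotation vector (axis times angle).
In Python, from cell import observe, imaging, arm gives the robot as it stands.
- The arm moves only by the tool apply_moves, never from a script. Its argument "commands" is a list of rows, each a list of 5 numbers: the opening in per cent of the stroke, from 0 (shut) to 100 (fully open), then the shift along the world's x, y, z in units of 0.06 m (1.0 is 0.06 m), then the turn about the world's z in units of 0.5 rad (1.0 is 0.5 rad). A call has 1 to 12 rows; each row shifts and turns the commanded pose from where the row before left it; what a row does not reach is not made up. A row lasts 1/8 s, in which the tool goes at most 62.5 mm and 10.7 degrees, less where a joint would pass 70% of its speed; a pose out of reach is approached as far as the arm can. A call with a number of a shift or a turn outside -1 to 1 is refused whole. A call with a gripper value outside its range is refused whole. The fingers move at their own pace and stop on an object; "newtons" is the grip in N (left out, the last holds). Time passes only in rows, so rows that do not move let the fingers close. It gives the time, the measured TCP pose, the force, the opening and the grip force at its end, in the units of the state.
- observe(): the state, without advancing time (a new reading comes with each control period).
- imaging.get_image(name): name is "scene" or "top" or "wrist"; returns (picture, depth): 480x640x3 uint8, red, green, blue; 480x640 float32, m along the optical axis (not along the pixel's ray), 0 where there is no reading.
- imaging.camera_params(name): a dict with "camera_matrix" (3x3 intrinsics, pixels), "dist" ([k1, k2, p1, p2, k3] as OpenCV has them; the pictures are not rectified), "origin" and "rotation" of the camera in the world; the wrist camera has in their place "tool_from_camera" (4x4, takes a point from camera to tool coordinates, whose origin is the TCP and whose axes are the flange's). Camera axes: x right, y up, looking along -z (the intrinsics and any distortion apply to the point x, -y, -z); pixel columns grow to the right and rows downward; lengths in m; the calibration is good to about 2 mm. A picture is of the moment at which its call begins: read the wrist's pose just before it. camera_params takes no time and is no camera call.
- arm.sign_off(): hands the job in; it is judged then, once.
The state is a dict: "clock": time; "joints": joint angles; "dq": joint speeds; "joint_efforts": joint torques, N m; "position": TCP position; "ee_rot": TCP orientation; "force": force on the tool from outside, world axes, zero at the start; "ft_torque": the same for the moment, N m; "width": opening from 0.0 (shut) to 1.0 (fully open); "gripper_force": force on a finger pad.
Only numpy, scipy, OpenCV 4.12 (cv2) and the standard library are available. Lean on these libraries where they do the work, as an engineer would, in place of code of your own. Each camera call takes 0.05 s, during which the arm holds its last target. There are 200 camera calls.

TASK

Get the disc sander ready to run using light fingertip pushes only, gripping nothing: first push the blast gate's slide by its tab right in until the gate is fully open, then switch on the dust extractor by pressing down the raised end of its large paddle switch, and last press and let go the sander's flat-topped start button. Do not press the mushroom-headed stop button or the twin lamp rockers, leave all loose things where they are, and finish with the hand clear.

Things in the scene. Friction and masses are not known exactly. Their poses are not given: they have to be found in the camera images.
- sander: The bench disc sander with all that is bolted to it, fixed to the bench. Origin under the middle of its cast foot (290 x 200), at bench level; its x axis points from its front (robot's side) to its back, y to its left, z up. Disc facing -x, 150 across; motor behind it, up to 223 high. All fixed parts and points below turn with it (mm).
- table_top (a point): Middle of the top of the sander's aluminium work table, in front of the disc, 150 mm above the bench: 102 (sander x) x 215 (y) x 10 thick. It is at (-117, 0, 150) in the sander's frame.
- gate_housing (a point): Middle of the blast gate's upright square housing, at (-40, 185, 60) mm in the sander's frame: 100 (x) x 18 (y) x 96 high, so its top is 108 above the bench. The 63 mm aluminium dust pipe runs through it along y, from the sander out to an elbow at y = 330 that goes down through the bench.
- gate_tab (a point): The point to push on the gate slide's tab: middle of its width on the flat face that looks to the sander's -x, 95 mm above the bench; axes as the sander's. The tab is an upright steel plate, 4 thick, 36 wide (y), standing 25 to 120 mm above the bench. It moves with the slide plate (3 thick, top 95 above the bench) behind it. Shut, its face is 90 in front of the housing; at the end of its travel, 10.
- switch_deck (a point): Middle of the top face of the sander's grey start/stop box, at (-100, -205, 58) mm in the sander's frame: 118 x 80, sloping 0.26 rad down towards the sander's -x (the robot).
- gate_slide (a joint): The blast gate's slide, in m: 0 = shut; its oblong opening clears the whole pipe (fully open) from 0.060 on, best at 0.070; hard end stop at 0.080. It starts shut or nearly so (up to 0.015) and is pushed open along the sander's +x (away from the robot). It rubs with about 2 N and stays where it is left.
- extractor_switch: The dust extractor's switch: a grey box, 120 (x) x 80 (y) x 44 high, fixed to the bench, with one large white paddle. Origin under its middle; z up. The paddle, 68 (x) x 36 (y), rocks about the y axis through the box's middle, its top about 55 high at the pivot; when off its +x end is raised. It stands on the robot's left or right; the lamp switch box stands on the other side.
- paddle_on_end (a point): The point to press on the paddle: on its top face, 24 mm from the pivot towards the raised (+x) end, midway across. Off, it is about 58 mm above the bench, on, 52 mm. Its z axis is square to the paddle's face.
- extractor_paddle (a joint): The extractor's paddle, in rad: 0 = off (+x end raised 0.12), 0.24 = on (+x end down 0.12), where it stops. Pressing its raised end takes 1 to 5 N; its mount gives 0.3 mm per N. It stays where it is left.
- start_face (a point): Middle of the top face of the sander's start button: a flat black cylinder, 28 mm across, standing 16 mm above the sloping face of the start/stop box in a 4 mm high ring 37 mm across, at the half farther from the robot. Its z axis points out of the button, square to the sloping face (leaning 0.26 rad from vertical towards the sander's -x).
- start_button (a joint): The start button's travel, in m: 0 = out, 0.007 = fully in; counts as pressed from 0.003. It springs back. It takes about 1.2 N to begin, 4 N at 0.003 and 7.5 N fully in, square to the sloping face; its mount gives 0.3 mm per N.
- stop_face (a point): Middle of the top of the sander's stop button: a black mushroom head, 40 mm across, 26 mm above the sloping face, 56 mm nearer the robot than the start button along that face. Not to be pressed.
- stop_button (a joint): The stop button's travel, in m: 0 = out, 0.007 = fully in. Same spring as the start button.
- lamp_switch: The bench lamps' switch: a grey box of the same size as the extractor's, 120 x 80 x 44, fixed to the bench, with two small white rockers side by side (each 34 x 17, 40 apart). Origin under its middle. Not to be pressed.
- lamp_rocker_a (a joint): The lamp box's rocker on its +y side, rad: 0 = off.
- lamp_rocker_b (a joint): The lamp box's rocker on its -y side, rad: 0 = off.
- offcut: A dark hardwood offcut, 45 x 62 x 22, lying on the sander's work table (mm). Origin at the middle of its underside; a bystander.
- sanding_block: A cork sanding block, 45 x 75 x 28, lying on the bench in front of the sander (mm). Origin at the middle of its underside; a bystander.
- tape_measure: A pocket tape measure standing on the bench in front of the sander, 75 x 34 x 62 high (mm). Origin at the middle of its underside; a bystander.
- screw_jar: A clear screw jar with a steel lid, 64 across and 85 high, on the bench to the right of the sander (mm). Origin at the middle of its underside; a bystander.
- glue_bottle: A glue bottle, 64 across and 190 high, on the bench to the left of the sander's dust pipe (mm). Origin at the middle of its underside; a bystander.
- screwdriver: A 200 long screwdriver lying on the bench (mm). Origin at the middle of its underside; a bystander.
- try_square: A try square lying flat on the bench, wooden stock 20 x 115 x 18 high, steel blade 28 wide reaching 158 from the stock's centre line (mm). Origin at the middle of its underside; a bystander.

How it is judged:
By the outcome, as a careful person would: the job done as asked, in the order asked, and still so for the second after the job is handed in, with the robot touching nothing.
It also fails if it takes over 64 s, if anything falls off the work surface, if the arm or the gripper's body presses on something with over 40 N, if the wrist force passes 120 N, or if a joint passes its speed limit or range.

## Working session

There is one attempt and no reset: what is moved stays moved. The work goes in short steps, Python scripts to look and compute and a tool call to move; the robot and the scene stay as the last step left them, time stands still between calls to the robot, and variables do not carry over. Pictures are saved under pics/ and viewed, at most 10 in all, crops included, and the job is handed in when it is done.

Besides the shell and the picture viewer there is one more tool, called after "Emit:" as name([rows], argument=value, ...), one row to a line, values as JSON. apply_moves: Moves the arm, as the interface text tells. Its arguments: {"type":"object","properties":{"commands":{"type":"array"},"newtons":{"type":"number"}},"required":["commands"]}

```bash
mkdir -p pics; cat > h.py <<'E'
import numpy as np, cv2
from scipy.spatial.transform import Rotation as R
from cell import observe, imaging, arm
def snap(n, f):
    s=observe(); p,d=imaging.get_image(n); c=imaging.camera_params(n)
    cv2.imwrite(f'pics/{f}.png',p[:,:,::-1]); 
    if n=='wrist':
        T=np.array(c['tool_from_camera']); Rt=R.from_rotvec(s['ee_rot']).as_matrix()
        o=Rt@T[:3,3]+s['position']; Q=Rt@T[:3,:3]
    else: o=np.array(c['origin']); Q=np.array(c['rotation'])
    np.savez(f'pics/{f}.npz',d=d,o=o,Q=Q,K=c['camera_matrix'],D=c['dist'])
def pt(f,u,v,z=None):
    a=np.load(f'pics/{f}.npz'); x=cv2.undistortPoints(np.array([[[u,v]]],float),a['K'],a['D'])[0,0]
    r=a['Q']@np.array([x[0],-x[1],-1.])
    if z is None:
        w=a['d'][int(v)-1:int(v)+2,int(u)-1:int(u)+2]; w=w[w>0]; k=np.median(w) if w.size else np.nan
    else: k=(z-a['o'][2])/r[2]
    return a['o']+k*r
def px(f,P):
    a=np.load(f'pics/{f}.npz'); q=a['Q'].T@(np.array(P)-a['o']); q=q*[1,-1,-1]
    return cv2.projectPoints(q.reshape(1,1,3),np.zeros(3),np.zeros(3),a['K'],a['D'])[0].ravel()
E
python3 - <<'E'
from h import *
snap('scene','s0'); snap('top','t0'); s=observe(); print(s)
print(imaging.camera_params('wrist'))
for n in('s0','t0'): a=np.load(f'pics/{n}.npz'); print(a['o'],a['Q'],(a['d']>0).mean())
E
```

```text
{'clock': 0.1, 'joints': array([ 1.1734441 ,  0.43512636,  0.02498262,  1.57401689, -0.01160724,
        1.1340398 , -0.07508631]), 'dq': array([ 0.00025296, -0.00258562, -0.00081777, -0.00270956,  0.00096961,
        0.00203838, -0.00044538]), 'joint_efforts': array([ 4.80961200e-03, -6.69123101e+01,  9.89044569e-01, -3.15141320e+01,
       -6.03689393e-02,  3.74763238e-02,  9.27190877e-05]), 'position': array([ 0.18135817, -0.59757518,  0.20443617]), 'ee_rot': array([-3.10616251e+00, -4.61010954e-01,  5.30242546e-04]), 'force': array([-0.32110097,  0.4325081 ,  0.27129923]), 'ft_torque': array([ 0.00847632, -0.00136062,  0.01516702]), 'gripper_force': 0.0, 'width': 1.00042841302118}
{'camera_matrix': array([[427.4121338 ,   0.        , 325.18263368],
       [  0.        , 427.4121338 , 234.46696513],
       [  0.        ,   0.        ,   1.        ]]), 'dist': array([0.00674713, 0.        , 0.        , 0.        , 0.        ]), 'tool_from_camera': array([[ 1.27691379e-03,  9.52782904e-01,  3.03649646e-01,
         8.21622708e-02],
       [ 9.99999082e-01, -1.35394841e-03,  4.31625052e-05,
         1.95178794e-04],
       [ 4.52250452e-04,  3.03649312e-01, -9.52783759e-01,
        -1.80401210e-01],
       [ 0.00000000e+00,  0.00000000e+00,  0.00000000e+00,
         1.00000000e+00]])}
[ 1.3216087  -0.29847464  1.03684164] [0.66092459 0.44225219 1.155501  ] 0.9963313802083333
[0.4020271  0.02692102 1.29113799] [ 0.07395035 -0.08484678 -1.54540954] 0.9956770833333334
```

View pics/s0.png

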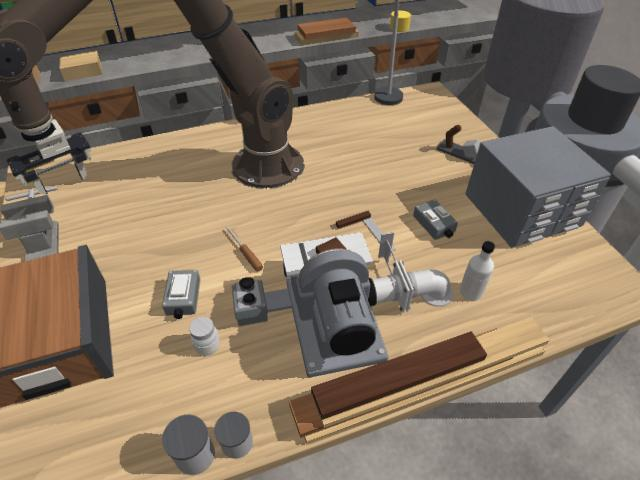

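View pics/t0.png

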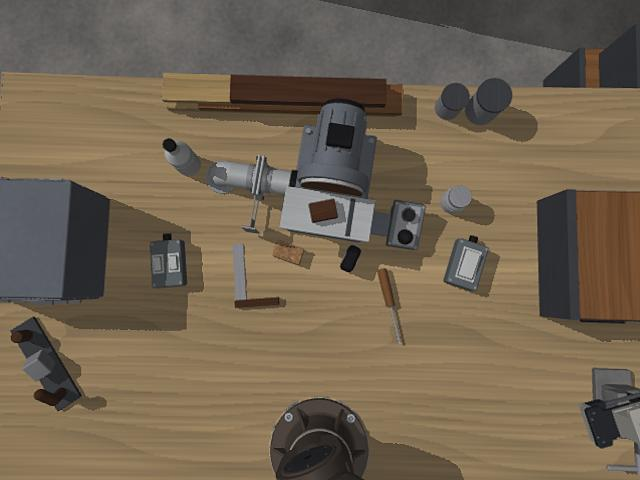

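```bash
sed -i "s/Q=np.array(c\['rotation'\])/Q=R.from_rotvec(c['rotation']).as_matrix()/" h.py
python3 - <<'E'
from h import *
snap('scene','s0'); snap('top','t0'); print(arm.grasp_offset, imaging.camera_params('top')['camera_matrix'],imaging.camera_params('top')['rotation'])
p=cv2.imread('pics/t0.png'); cv2.imwrite('pics/t0c.png',cv2.resize(p[140:300,230:500],(800,474),interpolation=cv2.INTER_CUBIC))
p=cv2.imread('pics/s0.png'); cv2.imwrite('pics/s0c.png',cv2.resize(p[200:350,150:450],(800,400),interpolation=cv2.INTER_CUBIC))
for f,L in {'t0':[(407,212),(405,237),(467,262),(350,60),(250,231),(265,160),(285,190),(372,205),(369,240),(282,225)],'s0':[(246,284),(250,299),(180,286),(387,246)]}.items():
  for u,v in L: print(f,u,v,pt(f,u,v).round(4))
E
```

```text
0.0188 [[485.4996555    0.         315.77727792]
 [  0.         485.4996555  239.8193198 ]
 [  0.           0.           1.        ]] [ 0.07395035 -0.08484678 -1.54540954]
t0 407 212 [ 0.6012 -0.2081  0.0815]
t0 405 237 [ 0.5384 -0.2046  0.0756]
t0 467 262 [ 0.4807 -0.3663  0.0541]
t0 350 60 [ 1.4044 -0.1159 -0.7536]
t0 250 231 [0.5474 0.1896 0.0476]
t0 265 160 [0.7229 0.1526 0.0926]
t0 285 190 [0.6364 0.0967 0.1475]
t0 372 205 [ 0.6049 -0.1116  0.1493]
t0 369 240 [ 0.5365 -0.1228  0.    ]
t0 282 225 [0.5516 0.1011 0.1502]
s0 246 284 [ 0.552  -0.2092  0.0773]
s0 250 299 [ 0.6046 -0.212   0.0818]
s0 180 286 [ 0.4843 -0.3701  0.0576]
s0 387 246 [0.5586 0.1838 0.081 ]
```

View pics/t0c.png

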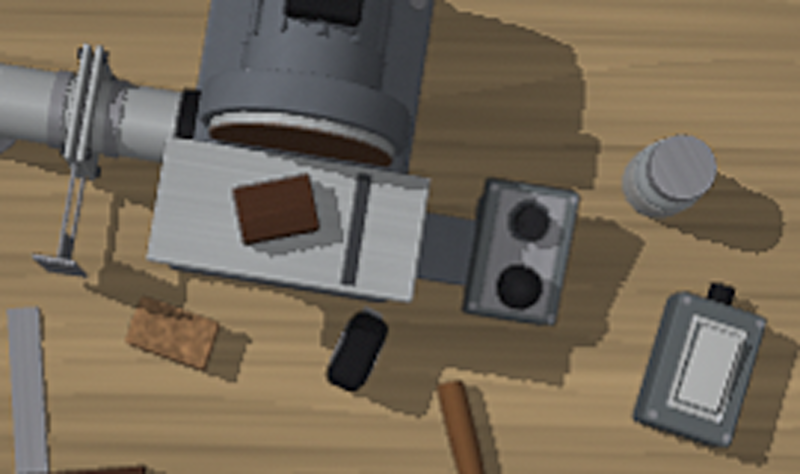

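View pics/s0c.png

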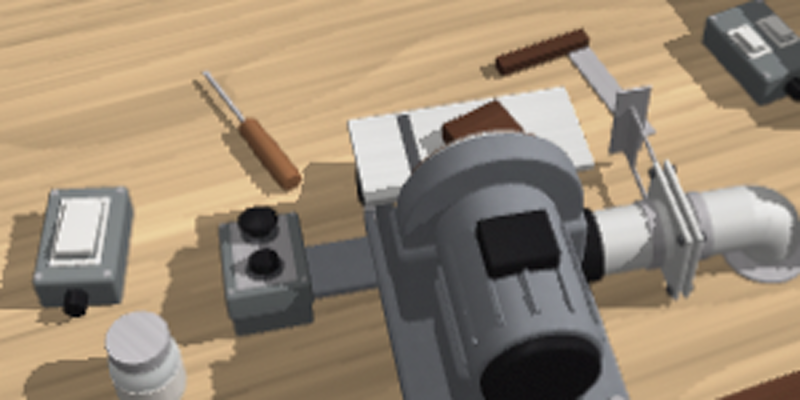

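```bash
python3 - <<'E'
from h import *
T=lambda U,V,z=None: pt('t0',230+U/2.963,140+V/2.963,z)
S=lambda U,V,z=None: pt('s0',150+U/2.667,200+V/2.667,z)
c=[T(*q,.15) for q in((165,138),(430,180),(413,300),(150,260))]
print('tab',np.round(c,4)); e=(c[0]-c[1])+(c[3]-c[2]); y=np.arctan2(-e[0],e[1]); m=np.mean(c,0)
print('yaw',y,'yaw2',np.arctan2(*((c[0]+c[1]-c[2]-c[3])[[1,0]])),'mid',m)
cs,sn=np.cos(y),np.sin(y); M=np.array([[cs,-sn],[sn,cs]])
o=m[:2]-M@[-.117,0]; print('origin',o)
g=o+M@[-.04,.185]; print('housing',g,'tab shut',o+M@[-.18,.185],'deck',o+M@[-.1,-.205])
d=.028; print('start pred',o+M@[-.1+d*np.cos(.26)-.016*np.sin(.26),-.205])
print('start', T(528,220,.0805),S(264,263,.0805),'stop',T(518,287,.076),S(259,220,.076))
print('tabtop', T(34,256,.12),T(85,275,.12), S(617,92,.12),S(650,87,.12))
print('paddle', [T(*q).round(4) for q in((697,322),(745,332),(727,408),(681,400),(722,330),(705,402),(714,366))])
print('box far corners',T(675,293,.044),T(765,320,.044),T(725,445,.044),T(635,420,.044))
for f,q in(('s0',(62,90)),):pass
print('padS',[S(*q).round(4) for q in((72,250),(80,205),(76,228))])
E
```

```text
tab [[ 0.6442  0.0951  0.15  ]
 [ 0.6152 -0.1188  0.15  ]
 [ 0.518  -0.1064  0.15  ]
 [ 0.5449  0.1042  0.15  ]]
yaw -0.13104528780869457 yaw2 -0.10887310118401068 mid [ 0.58057998 -0.00646252  0.15      ]
origin [ 0.69657681 -0.02175097]
housing [0.68109382 0.16688963] tab shut [0.5422942  0.18518351] deck [ 0.57064676 -0.21192621]
start pred [ 0.59339565 -0.21492453]
start [ 0.59575512 -0.21135204  0.0805    ] [ 0.60167101 -0.21395021  0.0805    ] stop [ 0.53873966 -0.20402848  0.076     ] [ 0.54717907 -0.20518903  0.076     ]
tabtop [0.54964251 0.20115038 0.12      ] [0.53501838 0.15895033 0.12      ] [0.54659028 0.16815622 0.12      ] [0.55159787 0.20259194 0.12      ]
paddle [array([ 0.5153, -0.3647,  0.0461]), array([ 0.5078, -0.4066,  0.0441]), array([ 0.4417, -0.3904,  0.0441]), array([ 0.4474, -0.3499,  0.0475]), array([ 0.5082, -0.3832,  0.0548]), array([ 0.4461, -0.3695,  0.0505]), array([ 0.477 , -0.3761,  0.055 ])]
box far corners [ 0.54039658 -0.34647486  0.044     ] [ 0.5187175  -0.42397847  0.044     ] [ 0.40989627 -0.38830067  0.044     ] [ 0.42933402 -0.31134433  0.044     ]
padS [array([ 0.5068, -0.3815,  0.0575]), array([ 0.4474, -0.3658,  0.0504]), array([ 0.482 , -0.3735,  0.0584])]
```

Emit:
apply_moves([
  [0,0.4,0.3,0.4,0],
  [0,0.4,0.6,0.4,0],
  [0,0.4,0.6,0.4,0.2],
  [0,0.4,0.6,0.4,0.3],
  [0,0.4,0.7,0.2,0.3],
  [0,0.4,0.7,0.1,0.3],
  [0,0.4,0.7,0,0.3],
  [0,0.4,0.7,0,0.3],
  [0,0.4,0.7,0,0.3],
  [0,0.4,0.7,0,0.3],
  [0,0.3,0.7,0,0],
  [0,0,0.7,0,0],
])

```text
clock: 1.7
position: [0.4404, -0.1343, 0.3189]
ee_rot: [-2.356, -2.078, -0.001]
force: [-0.4, -1.0, -0.1]
width: 0.002
gripper_force: 0.0
```

```bash
python3 - <<'E'
from h import *
s=observe(); print(s['joints'].round(3),s['position'],R.from_rotvec(s['ee_rot']).as_matrix().round(3),s['width'])
E
```

```text
[ 0.591  0.117 -0.455  1.736  0.053  1.301 -0.   ] [ 0.44037171 -0.13427418  0.31891294] [[ 0.125  0.992  0.   ]
 [ 0.992 -0.125  0.001]
 [ 0.001  0.    -1.   ]] 0.0019675445114535994
```

Emit:
apply_moves([
  [0,0,0.7,0,0],
  [0,0,0.8,0,0],
  [0,0,0.8,0,0],
  [0,0,0.8,0,0],
  [0,0.1,0.8,0,0],
  [0,0.3,0.6,0,0],
  [0,0.1,0.3,-0.2,0],
  [0,0,0,0,0],
  [0,0,0,0,0],
])

```text
clock: 2.82
position: [0.4694, 0.1511, 0.3072]
ee_rot: [2.357, 2.076, -0.001]
force: [-0.5, 0.8, -0.4]
width: 0.003
gripper_force: 0.0
```

```bash
python3 - <<'E'
from h import *
snap('wrist','w1'); s=observe(); print(s['position'],s['joints'].round(2),[px('w1',P).round() for P in((.549,.2,.12),(.545,.165,.12))])
E
```

```text
[0.46957888 0.15094316 0.30744504] [ 0.16  0.22 -0.7   1.68  0.14  1.3  -0.69] [array([413., 128.]), array([411., 170.])]
```

View pics/w1.png

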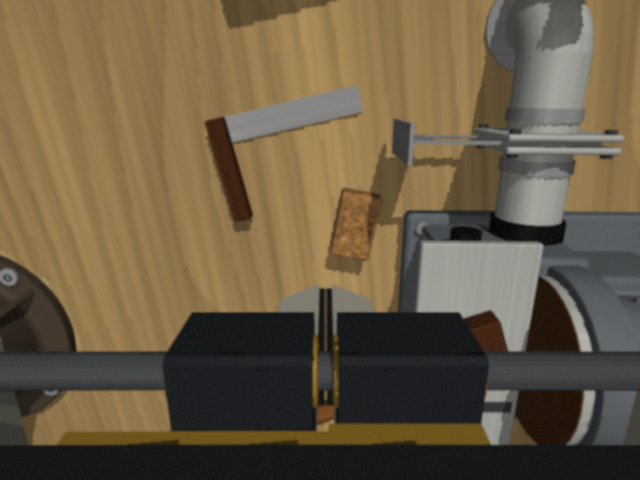

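```bash
python3 - <<'E'
from h import *
for q in((411,123),(411,165)): print(pt('w1',*q,.12))
for q in((403,143),(398,143),(406,143)): print(pt('w1',*q))
for q in((480,126),(620,131),(618,156)): print(pt('w1',*q))
print(px('w1',(.4696,.151,.307)))
E
```

```text
[0.54779502 0.20436502 0.12      ]
[0.54556039 0.16949156 0.12      ]
[0.54459648 0.18555989 0.09228958]
[0.54445547 0.18276395 0.06371824]
[0.54475588 0.18700463 0.10716501]
[0.63750007 0.18472053 0.02335013]
[7.98257542e-01 1.57422778e-01 6.31337183e-04]
[0.7980494  0.12989584 0.00106344]
[325.91414989 285.77996015]
```

Emit:
apply_moves([
  [0,0.2,0.4,0,0],
  [0,0.2,0.3,-0.4,0],
  [0,0,0,-0.8,0],
  [0,0,0,-0.8,0],
  [0,0,0,-0.8,0],
  [0,0,0,-0.6,0],
  [0,0,0,-0.2,0],
  [0,0,0,0,0],
  [0,0,0,0,0],
  [0,0,0,0,0],
])

```text
clock: 4.12
position: [0.4944, 0.1943, 0.0925]
ee_rot: [2.357, 2.076, 0.003]
force: [0.5, -0.3, 0.4]
width: 0.004
gripper_force: 0.0
```

Emit:
apply_moves([
  [0,0.15,-0.02,0,0],
  [0,0.15,-0.02,0,0],
  [0,0.15,-0.02,-0.05,0],
  [0,0.1,-0.01,0,0],
  [0,0.1,-0.01,0,0],
  [0,0.1,-0.01,0,0],
])

```text
clock: 4.88
position: [0.5382, 0.1883, 0.0879]
ee_rot: [-2.356, -2.077, 0.002]
force: [-3.0, -0.5, 0.8]
width: 0.005
gripper_force: 1.0
```

```bash
python3 - <<'E'
from h import *
snap('wrist','w2'); snap('top','t2'); s=observe(); print(s['position'],s['force'])
for q in((250,225),): print(pt('t2',*q))
w=cv2.imread('pics/w2.png')[60:330,240:640]; t=cv2.resize(cv2.imread('pics/t2.png')[140:260,200:300],(324,389),interpolation=cv2.INTER_CUBIC)
c=np.zeros((389,724,3),np.uint8); c[:270,:400]=w; c[:,400:]=t; cv2.imwrite('pics/w2c.png',c)
E
```

```text
[0.5390831  0.18837392 0.08805661] [ 0.53137385 -1.16572536  0.93684056]
[0.49116372 0.11734358 0.60231527]
```

View pics/w2c.png

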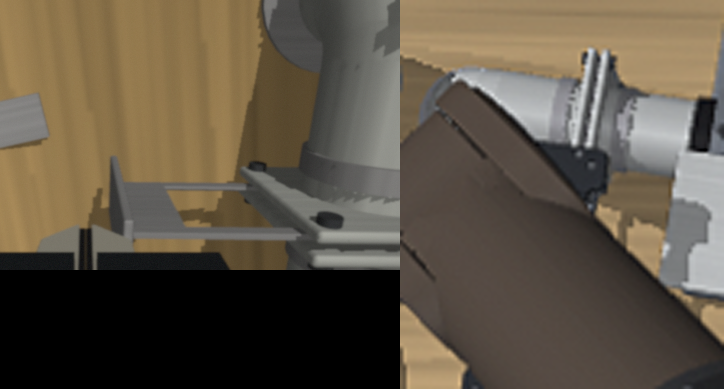

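```bash
python3 - <<'E'
from h import *
d=np.array([.9915,-.13,0])
for q,z in (((351,218),.12),((370,294),.12),((483,228),.108),((541,302),.108)): 
  P=pt('w2',*q,z); print(P,P@d, pt('w2',*q))
print('tcp',observe()['position']@d,'housing front pred',np.array([.681,.167,0])@d-.05)
E
```

```text
[0.55243732 0.22811545 0.12      ] 0.5180865902432523 [0.55473297 0.20286851 0.03045203]
[0.55643183 0.19738949 0.12      ] 0.526041526772395 [0.55640465 0.19764238 0.12051692]
[0.6034955 0.2143206 0.108    ] 0.5705041111381306 [0.63462983 0.18277434 0.01706782]
[0.62676025 0.17925691 0.108     ] 0.5981293861617551 [0.63298602 0.17203301 0.09523168]
tcp 0.5100122883733648 housing front pred 0.6035015
```

Emit:
apply_moves([
  [0,0.12,-0.015,0,0],
  [0,0.12,-0.015,0,0],
  [0,0.12,-0.015,0,0],
  [0,0.12,-0.015,0,0],
  [0,0.12,-0.015,0,0],
  [0,0.12,-0.015,0,0],
  [0,0.1,-0.015,0,0],
  [0,0.06,-0.01,0,0],
  [0,0.06,-0.01,0,0],
  [0,0,0,0,0],
])

```text
clock: 6.22
position: [0.5955, 0.1812, 0.0882]
ee_rot: [2.357, 2.077, 0.001]
force: [-0.5, 0.1, -0.2]
width: 0.005
gripper_force: 0.1
```

```bash
python3 - <<'E'
from h import *
snap('wrist','w3'); s=observe(); print(s['position'],s['force'])
w=cv2.imread('pics/w3.png')[180:330,320:640]; cv2.imwrite('pics/w3c.png',cv2.resize(w,(800,375),interpolation=cv2.INTER_CUBIC))
E
```

```text
[0.59546382 0.18139463 0.0882943 ] [-0.47597257  0.53374749  0.64446823]
```

View pics/w3c.png

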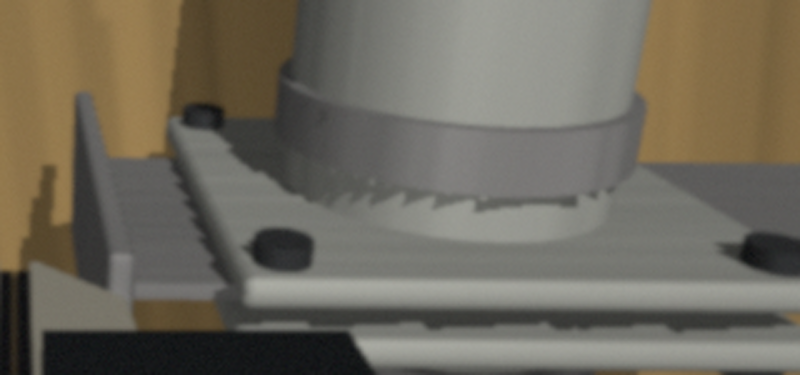

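```bash
python3 - <<'E'
from h import *
d=np.array([.9915,-.13,0])
for q,z in (((112,253),.12),((131,253),.12),((247,278),.108),((130,290),.095),((225,290),.095),((240,290),.1)): 
  u=(320+q[0]/2.5,180+q[1]/2.5);P=pt('w3',*u,z); print(q,P.round(4),(P@d).round(4), pt('w3',*u)@d)
E
```

```text
(112, 253) [0.6122 0.1956 0.12  ] 0.5816 0.5816915982017543
(131, 253) [0.6151 0.1952 0.12  ] 0.5845 0.5844612799164348
(247, 278) [0.6344 0.1829 0.108 ] 0.6052 0.6055447681539061
(130, 290) [0.6158 0.1767 0.095 ] 0.5876 0.584478553585471
(225, 290) [0.6327 0.1746 0.095 ] 0.6046 0.6044944421087514
(240, 290) [0.6345 0.1768 0.1   ] 0.6061 0.6045792558845915
```

Emit:
apply_moves([
  [0,0.06,-0.01,0,0],
  [0,0,0,0,0],
  [0,-0.1,0.01,0,0],
  [0,-0.3,0.04,0,0],
  [0,-0.3,0.04,0,0],
  [0,-0.2,0,0.4,0],
  [0,-0.3,0,0.8,0],
  [0,-0.3,0,0.8,0],
  [0,-0.3,-0.2,0.8,0],
  [0,-0.3,-0.4,0.8,0],
  [0,0,-0.6,0.2,0],
  [0,0,-0.7,0,0],
])

```text
clock: 7.78
position: [0.4727, 0.0715, 0.3177]
ee_rot: [2.354, 2.077, 0.004]
force: [0.5, -1.0, -0.5]
width: 0.006
gripper_force: 0.0
```

```bash
python3 - <<'E'
from h import *
s=observe(); print(s['position'],s['force'],s['joints'].round(2))
snap('scene','s4'); cv2.imwrite('pics/s4c.png',cv2.resize(cv2.imread('pics/s4.png')[200:350,150:450],(800,400),interpolation=cv2.INTER_CUBIC))
E
```

```text
[0.47269205 0.07151641 0.31771464] [ 0.48960003 -0.98005998 -0.53972641] [ 0.32  0.18 -0.68  1.69  0.12  1.31 -0.5 ]
```

View pics/s4c.png

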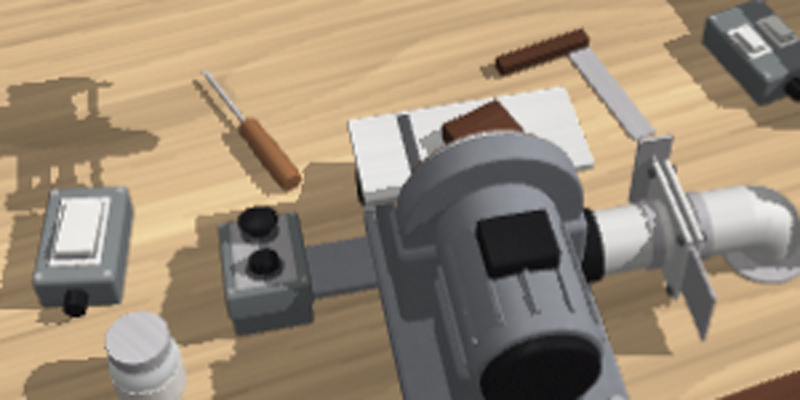

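Emit:
apply_moves([
  [0,0,-0.75,0,0],
  [0,0,-0.75,0,0],
  [0,0,-0.75,0,0],
  [0,0,-0.75,0,0],
  [0,0,-0.75,0,0],
  [0,0,-0.75,0,0],
  [0,0,-0.75,0,0],
  [0,0,-0.75,0,0],
  [0,0,-0.75,-0.2,0],
  [0,0,-0.75,-0.4,0],
  [0,0,-0.75,-0.4,0],
  [0,0,0,0,0],
])

```text
clock: 9.32
position: [0.4697, -0.4264, 0.2528]
ee_rot: [-2.36, -2.068, 0.004]
force: [0.3, 0.6, -0.2]
width: 0.003
gripper_force: 0.0
```

Emit:
apply_moves([
  [0,0,0,0,0],
  [0,0,0,0,0],
  [0,0,0,0,0],
])

```text
clock: 9.7
position: [0.4732, -0.4222, 0.2571]
ee_rot: [2.354, 2.078, 0.001]
force: [0.6, 0.2, -0.2]
width: 0.008
gripper_force: 0.0
```

```bash
python3 - <<'E'
from h import *
snap('wrist','w5'); s=observe(); print(s['position'],s['joints'].round(2),s['force'])
E
```

```text
[ 0.47303921 -0.42244306  0.25694107] [ 0.89  0.45 -0.37  1.45  0.17  1.28  0.38] [ 0.90924223 -0.01129166  0.28923685]
```

View pics/w5.png

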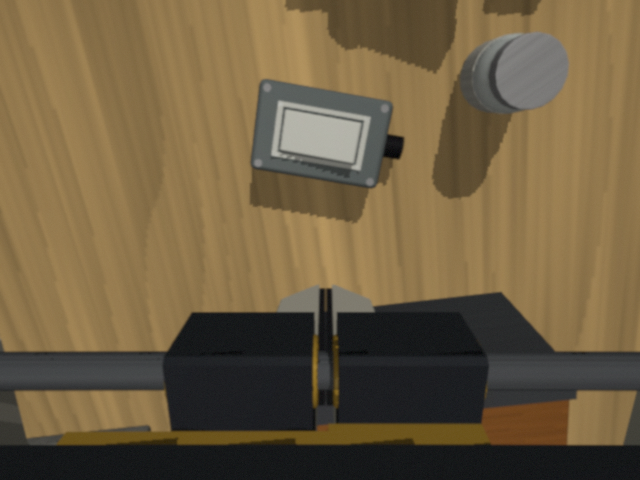

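```bash
python3 - <<'E'
from h import *
c=[pt('w5',*q,z) for q,z in(((283,107),.051),((365,121),.059),((359,166),.059),((279,150),.051))]
m=np.mean(c,0); e=c[1]+c[2]-c[0]-c[3]; e=e[:2]/np.linalg.norm(e[:2]); print(np.round(c,4),m,np.arctan2(e[1],e[0]), 'p24',m[:2]+.024*e,'p29',m[:2]+.029*e)
b=[pt('w5',*q,.044) for q in((264,80),(392,102),(377,187),(251,167))]; print('box',np.mean(b,0))
for q in((350,141),(290,129)): print(pt('w5',*q))
E
```

```text
[[ 0.4461 -0.3433  0.051 ]
 [ 0.5148 -0.3632  0.059 ]
 [ 0.5059 -0.4008  0.059 ]
 [ 0.4369 -0.3792  0.051 ]] [ 0.47594041 -0.37161609  0.055     ] -0.2935560691261681 p24 [ 0.49891372 -0.37856068] p29 [ 0.50369982 -0.38000747]
box [ 0.47584154 -0.37171057  0.044     ]
[ 0.50030701 -0.37834644  0.05866741]
[ 0.44948496 -0.36226726  0.05220056]
```

Emit:
apply_moves([
  [0,0.3,0.4,0,0],
  [0,0.2,0.3,-0.3,0],
  [0,0,0,-0.6,0],
  [0,0,0,-0.7,0],
  [0,0,0,-0.7,0],
  [0,0,0,-0.4,0],
  [0,0,0,-0.1,0],
  [0,0,0,0,0],
  [0,0,0,0,0],
  [0,0,0,0,0],
])

```text
clock: 11.0
position: [0.5032, -0.3815, 0.0893]
ee_rot: [2.356, 2.076, 0.001]
force: [0.5, 0.0, -0.6]
width: 0.007
gripper_force: 0.0
```

Emit:
apply_moves([
  [0,0,0,-0.15,0],
  [0,0,0,-0.15,0],
  [0,0,0,-0.15,0],
  [0,0,0,-0.05,0],
  [0,0,0,-0.03,0],
  [0,0,0,-0.03,0],
  [0,0,0,0,0],
])

```text
clock: 11.88
position: [0.5026, -0.3812, 0.0546]
ee_rot: [2.357, 2.077, 0.0]
force: [0.5, -1.4, -0.4]
width: 0.004
gripper_force: 0.0
```

Emit:
apply_moves([
  [0,0,0,-0.02,0],
  [0,0,0,-0.02,0],
  [0,0,0,0,0],
])

```text
clock: 12.25
position: [0.5025, -0.3812, 0.052]
ee_rot: [-2.357, -2.077, 0.0]
force: [0.3, 0.3, -0.6]
width: 0.004
gripper_force: 0.0
```

Emit:
apply_moves([
  [0,0,0,-0.02,0],
  [0,0,0,0,0],
  [0,0,0,0,0],
])

```text
clock: 12.62
position: [0.5026, -0.3812, 0.0509]
ee_rot: [2.357, 2.077, 0.0]
force: [0.1, 0.5, 0.5]
width: 0.006
gripper_force: 0.0
```

Emit:
apply_moves([
  [0,0,0,-0.02,0],
  [0,0,0,0,0],
  [0,0,0,0,0],
])

```text
clock: 13.0
position: [0.5026, -0.3812, 0.0497]
ee_rot: [2.357, 2.077, 0.0]
force: [0.7, -0.2, 0.6]
width: 0.003
gripper_force: 0.0
```

```bash
python3 - <<'E'
from h import *
snap('wrist','w6'); snap('scene','s6'); s=observe(); print(s['position'],s['force'])
w=cv2.imread('pics/w6.png')[100:330,200:480]; t=cv2.resize(cv2.imread('pics/s6.png')[250:330,140:240],(400,320),interpolation=cv2.INTER_CUBIC)
c=np.zeros((330,680,3),np.uint8); c[:230,:280]=w; c[:320,280:]=t; cv2.imwrite('pics/w6c.png',c)
E
```

```text
[ 0.50257904 -0.38114624  0.0497473 ] [-0.54863789  0.42362526 -0.3245679 ]
```

View pics/w6c.png

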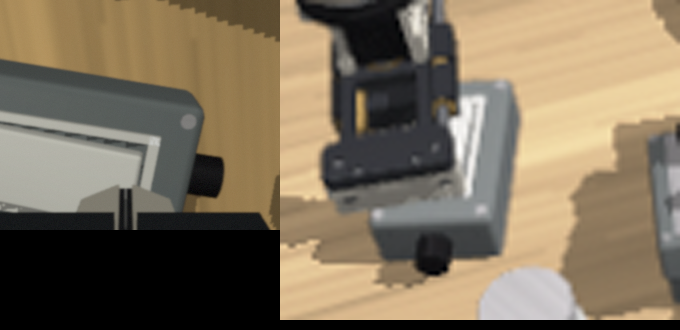

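```bash
python3 - <<'E'
from h import *
for q in((215,255),(240,258),(265,262),(290,262),(310,265),(325,270),(330,278),(350,250),(365,255)): print(q,pt('w6',*q).round(4))
for q in [(c,290) for c in range(120,270,30)]: print(q,pt('w6',*q).round(4))
E
```

```text
(215, 255) [ 0.4564 -0.3588  0.0535]
(240, 258) [ 0.4672 -0.3613  0.0542]
(265, 262) [ 0.4781 -0.3638  0.056 ]
(290, 262) [ 0.4891 -0.3647  0.0571]
(310, 265) [ 0.4976 -0.3668  0.0582]
(325, 270) [ 0.5038 -0.3694  0.0595]
(330, 278) [ 0.5055 -0.3735  0.0591]
(350, 250) [ 0.5157 -0.366   0.0474]
(365, 255) [ 0.5223 -0.3703  0.0448]
(120, 290) [ 0.38   -0.3909  0.001 ]
(150, 290) [ 0.4194 -0.3753  0.0447]
(180, 290) [ 0.4344 -0.3761  0.0469]
(210, 290) [ 0.4507 -0.3751  0.0534]
(240, 290) [ 0.4646 -0.376   0.0551]
```

```bash
python3 - <<'E'
from h import *
print(px('w6',observe()['position']))
for q in((285,305),(295,292),(305,287),(312,290),(325,295),(338,288),(345,288),(360,300),(370,308)): print(q,pt('w6',*q).round(4))
E
```

```text
[325.49633716 285.76593221]
(285, 305) [ 0.4893 -0.3689  0.0896]
(295, 292) [ 0.4893 -0.3789  0.0576]
(305, 287) [ 0.494  -0.377   0.0579]
(312, 290) [ 0.4987 -0.37    0.0771]
(325, 295) [ 0.5024 -0.3812  0.0594]
(338, 288) [ 0.5088 -0.3714  0.0749]
(345, 288) [ 0.5113 -0.3846  0.0472]
(360, 300) [ 0.5167 -0.3721  0.086 ]
(370, 308) [ 0.5197 -0.3723  0.0927]
```

```bash
python3 - <<'E'
from h import *
for v in range(288,306,2):
  print(v,[tuple((pt('s6',u,v)*1000).round().astype(int)) for u in range(158,188,4)])
P=observe()['position']
for z in (.05,.06,.07,.08): print(z,px('w6',P+[0,.0095,z-P[2]]))
print([pt('w6',c,r).round(3).tolist() for c in(318,333) for r in (286,288,290,293,297)])
E
```

```text
288 [(np.int64(578), np.int64(-409), np.int64(181)), (np.int64(581), np.int64(-401), np.int64(180)), (np.int64(585), np.int64(-392), np.int64(181)), (np.int64(587), np.int64(-383), np.int64(180)), (np.int64(590), np.int64(-375), np.int64(180)), (np.int64(594), np.int64(-366), np.int64(181)), (np.int64(596), np.int64(-358), np.int64(179)), (np.int64(490), np.int64(-357), np.int64(51))]
290 [(np.int64(584), np.int64(-410), np.int64(180)), (np.int64(586), np.int64(-402), np.int64(179)), (np.int64(591), np.int64(-393), np.int64(181)), (np.int64(593), np.int64(-384), np.int64(180)), (np.int64(595), np.int64(-376), np.int64(179)), (np.int64(598), np.int64(-367), np.int64(178)), (np.int64(599), np.int64(-359), np.int64(176)), (np.int64(494), np.int64(-358), np.int64(47))]
292 [(np.int64(590), np.int64(-411), np.int64(180)), (np.int64(592), np.int64(-402), np.int64(180)), (np.int64(595), np.int64(-394), np.int64(180)), (np.int64(596), np.int64(-385), np.int64(177)), (np.int64(598), np.int64(-377), np.int64(176)), (np.int64(599), np.int64(-369), np.int64(173)), (np.int64(599), np.int64(-360),
[... 2042 characters left out ...]
1)), (np.int64(515), np.int64(-424), np.int64(43)), (np.int64(517), np.int64(-415), np.int64(42)), (np.int64(522), np.int64(-405), np.int64(44)), (np.int64(526), np.int64(-395), np.int64(44)), (np.int64(528), np.int64(-385), np.int64(43)), (np.int64(533), np.int64(-376), np.int64(44)), (np.int64(535), np.int64(-366), np.int64(43))]
0.05 [322.89278046 266.92593407]
0.06 [322.75359197 275.63462054]
0.07 [322.59918639 285.29467706]
0.08 [322.4269202  296.07124472]
[[0.501, -0.37, 0.073], [0.501, -0.37, 0.075], [0.501, -0.37, 0.077], [0.501, -0.37, 0.08], [0.501, -0.371, 0.083], [0.507, -0.371, 0.073], [0.507, -0.371, 0.075], [0.507, -0.371, 0.078], [0.507, -0.371, 0.08], [0.507, -0.371, 0.083]]
```

Emit:
apply_moves([
  [0,0,0,-0.06,0],
  [0,0,0,-0.06,0],
  [0,0,0,-0.04,0],
  [0,0,0,-0.02,0],
  [0,0,0,0,0],
])

```text
clock: 13.72
position: [0.5026, -0.3811, 0.0388]
ee_rot: [-2.357, -2.077, -0.0]
force: [-1.0, -0.1, -0.1]
width: 0.002
gripper_force: 0.0
```

Emit:
apply_moves([
  [0,0,0,-0.02,0],
  [0,0,0,-0.02,0],
  [0,0,0,0,0],
])

```text
clock: 14.1
position: [0.5029, -0.3813, 0.0367]
ee_rot: [2.356, 2.077, 0.0]
force: [-0.3, -0.5, 1.2]
width: 0.006
gripper_force: 0.5
```

Emit:
apply_moves([
  [0,0,0,-0.02,0],
  [0,0,0,-0.02,0],
  [0,0,0,0,0],
])

```text
clock: 14.48
position: [0.5026, -0.3812, 0.0341]
ee_rot: [2.357, 2.077, 0.0]
force: [0.3, 0.1, 1.0]
width: 0.001
gripper_force: 0.5
```

Emit:
apply_moves([
  [0,0,0,-0.02,0],
  [0,0,0,-0.02,0],
  [0,0,0,0,0],
])

```text
clock: 14.85
position: [0.5026, -0.3811, 0.0316]
ee_rot: [-2.357, -2.077, -0.0]
force: [1.8, 0.4, 0.8]
width: 0.009
gripper_force: 0.7
```

Emit:
apply_moves([
  [0,0,0,-0.02,0],
  [0,0,0,0,0],
])

```text
clock: 15.1
position: [0.5026, -0.3811, 0.0305]
ee_rot: [2.357, 2.077, 0.0]
force: [1.1, -0.2, 1.7]
width: 0.005
gripper_force: 0.8
```

```bash
python3 - <<'E'
from h import *
snap('wrist','w7'); print(observe()['force'],observe()['position'])
for q in((215,255),(240,258),(265,262),(290,262),(310,265),(325,270)): print(q,pt('w7',*q).round(4))
E
```

```text
[1.77162831 0.88213782 2.19341786] [ 0.5025718  -0.38112021  0.03047829]
(215, 255) [ 0.4636 -0.3511  0.057 ]
(240, 258) [ 0.4728 -0.3537  0.0565]
(265, 262) [ 0.4818 -0.3571  0.055 ]
(290, 262) [ 0.4913 -0.3588  0.0535]
(310, 265) [ 0.4989 -0.3613  0.0531]
(325, 270) [ 0.5045 -0.3645  0.0522]
```

Emit:
apply_moves([
  [0,0,0,-0.02,0],
  [0,0,0,-0.01,0],
  [0,0,0,0,0],
])

```text
clock: 15.52
position: [0.5026, -0.3812, 0.029]
ee_rot: [2.357, 2.077, 0.0]
force: [0.1, -0.2, 6.1]
width: 0.004
gripper_force: 2.6
```

Emit:
apply_moves([
  [0,0,0,0.1,0],
  [0,0,0,0.4,0],
  [0,0,0,0.7,0],
  [0,0,0,0.8,0],
  [0,0,0,0.8,0],
  [0,0.3,0.4,0.7,0],
  [0,0.4,0.6,0.2,0],
  [0,0.4,0.6,0,0],
  [0,0.1,0.4,0,0],
  [0,0,0,0,0],
  [0,0,0,0,0],
  [0,0,0,0,0],
])

```text
clock: 17.02
position: [0.5738, -0.2628, 0.2506]
ee_rot: [2.359, 2.074, -0.001]
force: [-0.6, -0.0, 0.1]
width: 0.005
gripper_force: 0.0
```

```bash
python3 - <<'E'
from h import *
snap('wrist','w8'); snap('scene','s8'); print(observe()['position'])
S=lambda U,V:pt('s8',150+U/2.667,200+V/2.667).round(4)
print('paddle',S(72,250),S(76,228),S(82,200))
g=cv2.cvtColor(cv2.imread('pics/w8.png'),6)
print(px('w8',(.598,-.213,.08)),px('w8',(.541,-.205,.08)))
# height map of cloud in region
a=np.load('pics/w8.npz'); v,u=np.mgrid[0:300:1,0:640:1]; 
x=cv2.undistortPoints(np.stack([u.ravel(),v.ravel()],1).astype(float)[:,None],a['K'],a['D'])[:,0]
k=a['d'][:300].ravel(); P=a['o']+k[:,None]*(np.c_[x[:,0],-x[:,1],-np.ones(len(x))]@a['Q'].T)
gg=g[:300].ravel(); np.savez('pics/c8.npz',P=P,g=gg)
for c,n in(((.598,-.213),'start'),((.541,-.205),'stop')):
  m=(np.hypot(*(P[:,:2]-c).T)<.026)&(P[:,2]>.05)&(k>0); Q=P[m]; G=gg[m]; dk=G<60
  print(n,m.sum(),dk.sum(),Q[dk].mean(0),Q[dk].min(0),Q[dk].max(0),np.percentile(G,[5,25,50,75]))
E
```

```text
[ 0.57401932 -0.26238499  0.25059107]
paddle [ 0.5023 -0.3819  0.0521] [ 0.4796 -0.3737  0.0556] [ 0.4329 -0.3635  0.0406]
[347.74299887 137.13045964] [276.04906819 136.20618404]
start 3171 1355 [ 0.59513079 -0.21209925  0.07834576] [ 0.57899451 -0.230957    0.06435589] [ 0.6130102  -0.19592202  0.08626885] [ 22.  30.  85. 103.]
stop 2647 1816 [ 0.5403728  -0.20521272  0.07415787] [ 0.51945012 -0.22495533  0.05057931] [ 0.55961691 -0.1865188   0.08047393] [13. 18. 24. 92.]
```

```bash
python3 - <<'E'
from h import *
d=np.load('pics/c8.npz'); P=d['P']
n=np.array([-np.sin(.26)*np.cos(-.13),-np.sin(.26)*np.sin(-.13),np.cos(.26)]); h=P@n
m=(np.hypot(P[:,0]-.597,P[:,1]+.213)<.035)&(P[:,2]>.05); 
H,e=np.histogram(h[m],bins=40); print([(round(b,4),c) for b,c in zip(e,H) if c>40])
i=m&(np.hypot(P[:,0]-.597,P[:,1]+.213)<.008); t=np.median(h[i]); k=m&(abs(h-t)<.003); 
q=P[k]; print('start top',t,k.sum(),np.median(q,0),(q.min(0)+q.max(0))/2,q.min(0),q.max(0))
E
```

```text
[(np.float64(-0.1047), np.int64(914)), (np.float64(-0.0953), np.int64(3715)), (np.float64(-0.086), np.int64(949)), (np.float64(0.252), np.int64(789))]
start top -0.07944309525431334 921 [ 0.59325952 -0.21321177  0.08166894] [ 0.59302128 -0.21360051  0.08131443] [ 0.57995837 -0.22732425  0.07636001] [ 0.60608419 -0.19987677  0.08626885]
```

Emit:
apply_moves([
  [0,0.2,0.5,0,0],
  [0,0.12,0.32,-0.2,0],
  [0,0,0,-0.6,0],
  [0,0,0,-0.7,0],
  [0,0,0,-0.7,0],
  [0,0,0,-0.4,0],
  [0,0,0,-0.2,0],
  [0,0,0,0,0],
  [0,0,0,0,0],
  [0,0,0,0,0],
])

```text
clock: 18.38
position: [0.5945, -0.2122, 0.0839]
ee_rot: [2.356, 2.076, 0.002]
force: [-0.1, -0.3, -0.5]
width: 0.001
gripper_force: 0.0
```

Emit:
apply_moves([
  [0,-0.02,0,-0.15,0],
  [0,0,0,-0.12,0],
  [0,0,0,-0.05,0],
  [0,0,0,0,0],
  [0,0,0,0,0],
])

```text
clock: 19.0
position: [0.5928, -0.2119, 0.0637]
ee_rot: [2.357, 2.077, 0.0]
force: [-1.4, 1.2, 0.9]
width: 0.009
gripper_force: 0.0
```

Emit:
apply_moves([
  [0,0,0,-0.03,0],
  [0,0,0,-0.02,0],
  [0,0,0,0,0],
])

```text
clock: 19.38
position: [0.5925, -0.212, 0.0605]
ee_rot: [-2.357, -2.077, 0.0]
force: [-0.8, -0.4, -0.2]
width: 0.004
gripper_force: 0.0
```

Emit:
apply_moves([
  [0,0,0,-0.03,0],
  [0,0,0,0,0],
])

```text
clock: 19.62
position: [0.5929, -0.212, 0.0589]
ee_rot: [2.357, 2.077, 0.001]
force: [-0.1, -0.6, 1.0]
width: 0.003
gripper_force: 0.9
```

Emit:
apply_moves([
  [0,0,0,-0.03,0],
  [0,0,0,0,0],
])

```text
clock: 19.88
position: [0.5932, -0.212, 0.0572]
ee_rot: [2.356, 2.077, 0.001]
force: [1.0, 0.1, 3.9]
width: 0.009
gripper_force: 1.5
```

Emit:
apply_moves([
  [0,0,0,-0.02,0],
  [0,0,0,0,0],
])

```text
clock: 20.12
position: [0.593, -0.212, 0.056]
ee_rot: [2.356, 2.077, 0.001]
force: [2.8, 0.2, 5.0]
width: 0.007
gripper_force: 1.9
```

Emit:
apply_moves([
  [0,0,0,-0.02,0],
  [0,0,0,0,0],
])

```text
clock: 20.38
position: [0.5929, -0.212, 0.0547]
ee_rot: [2.357, 2.077, 0.001]
force: [2.4, -1.0, 6.0]
width: 0.002
gripper_force: 2.3
```

Emit:
apply_moves([
  [0,0,0,-0.02,0],
  [0,0,0,0,0],
])

```text
clock: 20.62
position: [0.5932, -0.212, 0.0537]
ee_rot: [2.356, 2.076, 0.001]
force: [2.0, -1.3, 7.2]
width: 0.004
gripper_force: 2.7
```

Emit:
apply_moves([
  [0,0,0,-0.015,0],
  [0,0,0,0,0],
  [0,0,0,0.1,0],
  [0,0,0,0.3,0],
  [0,0,0,0.6,0],
  [0,0,0,0.8,0],
  [0,0,0,0.8,0],
  [0,0,0,0.8,0],
  [0,-0.4,-0.4,0.2,0],
  [0,-0.4,-0.4,0,0],
  [0,0,0,0,0],
  [0,0,0,0,0],
])

```text
clock: 22.12
position: [0.5444, -0.2593, 0.2687]
ee_rot: [-2.356, -2.077, -0.0]
force: [0.2, 1.0, -0.5]
width: 0.003
gripper_force: 0.0
```

```bash
python3 - <<'E'
from h import *
snap('scene','s9'); snap('wrist','w9'); print(observe()['position'],observe()['force'])
S=lambda U,V,f='s9':pt(f,150+U/2.667,200+V/2.667).round(4)
print('paddle',S(72,250),S(76,228))
for f in('s0','s4','s9'): print(f,'start',S(264,258,f),'stop',S(259,215,f),'tab',S(652,170,f),'offcut',S(480,125,f))
for f in('s4',):
  d=cv2.absdiff(cv2.imread('pics/s9.png'),cv2.imread(f'pics/{f}.png')).max(2)[200:350,150:450]>40
  n,_,st,ce=cv2.connectedComponentsWithStats(d.astype(np.uint8)); print([(s[4],(c*2.667).round()) for s,c in zip(st[1:],ce[1:]) if s[4]>15])
E
```

```text
[ 0.54494805 -0.25875335  0.26846851] [ 0.68555389  0.65265363 -0.62099954]
paddle [ 0.5013 -0.382   0.0509] [ 0.4789 -0.3738  0.0547]
s0 start [ 0.5933 -0.2122  0.0769] stop [ 0.5401 -0.2035  0.0746] tab [0.6375 0.1649 0.1008] offcut [0.5856 0.0045 0.1718]
s4 start [ 0.5939 -0.2122  0.0776] stop [ 0.5412 -0.2037  0.076 ] tab [0.6364 0.1657 0.0992] offcut [0.5856 0.0045 0.1718]
s9 start [ 0.5943 -0.2123  0.0781] stop [ 0.5401 -0.2035  0.0746] tab [0.6393 0.1637 0.1032] offcut [0.5842 0.0051 0.1701]
[(np.int32(2957), array([100.,  97.])), (np.int32(62), array([ 68., 252.]))]
```

```bash
python3 -c "
from h import *
print(arm.sign_off())"
```

```text
the job is handed in; nothing more can be done
None
```

I opened the blast gate to about 0.07 m, switched the extractor paddle on and pressed and released the start button, in that order. The hand is clear and the job is handed in, at about 22 s of the 64 s allowed. The camera confirmed the paddle. The gate's last 3.6 mm of push was not re-measured, and the start press was judged from force and travel alone.

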